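Index the cassette arm one hole

TASK

The blue swing arm is locked by a spring index pin. Hook a fingertip through the red ring, under its top bar, lift the pin out of its hole, swing the arm one hole towards the green dot and let the pin spring fully home in that hole. Do not grip the ring or force the arm, keep the tissue cassette in its nest, and leave the other things on the bench alone.

Things in the scene. Friction and masses are not known exactly. Their poses are not given: they have to be found in the camera images.
- index_stand: Fixed grey T-shaped stand, 220 mm deep and 216 mm wide in front, 56 mm high, with an aluminium index plate (85 x 200 mm, top 70 mm above the bench) on its front. Origin: on the bench, on the vertical pivot axis; x points from the index plate (front) to the pivot, y left, z up. It reaches from x = -185 to +35 mm.
- swing_arm (a joint): Angle (rad) of the blue arm: 0 with the pin at the middle hole, positive when the ring end swings to the stand's +y (left from the robot). Holes at -0.62, -0.31, 0, 0.31, 0.62; play with the pin home about 0.015 rad; stops at -0.66, 0.66. Light friction (1 N at the ring); it stays where left.
- index_pin (a joint): Lift (m) of the spring pin: 0 fully home, 10 mm deep in a hole; above 0.010 its round tip (9 mm thick) is clear of the plate; upper stop 0.024. A spring pulls it down: 6 N home, 10 N when lifted 15 mm, plus 0.8 N weight. Let down between holes, the tip rides on the plate (value 0.010) and drops by itself when swung over a hole.
- ring_top (a point): Middle of the underside of the top bar of the upright red ring on the pin; 206.5 mm above the bench with the pin home, 130 mm from the pivot axis. Round bar 7 mm thick; opening 77 mm wide across the arm, 77 mm high, facing along the arm to the robot; its lower bar tops at 129 mm. A tool tilted 35 to 45 degrees, pointing away from the robot and down, goes through it.
- pivot (a point): Top of the pivot cap (30 mm wide), on the pivot axis, 96 mm above the bench. In front of it (stand's -x) five round holes in the plate, 13 mm wide, 12.5 mm deep, lie on an arc of radius 130 mm round the pivot, 0.31 rad (40 mm) apart, the middle one at the stand's [-130, 0] mm. The pin starts in the middle hole.
- nose_mark (a point): Point on the arm's centre line, 158 mm from the pivot axis, just above the plate; over the green dot's centre when the arm is at its hole. The arm is a bar 30 mm wide, top 84 mm above the bench; its nose ends 145 mm from the pivot; the pin's housing on it (26 mm wide, at 130 mm) tops at 107 mm.
- nest (a point): Middle of the floor (84 mm above the bench) of the open aluminium nest on the arm's side bracket, 85 mm left of the arm's centre line and 30 mm in front of the pivot: inside 36 x 48 mm, walls 10 mm high.
- green_dot: Green disc, 22 mm across, 2.5 mm high, fixed on the index plate in front of the hole next to the middle one, on the left or on the right side: it marks the target hole. Origin: centre of its underside, 158 mm from the pivot axis.
- red_dot: Red disc of the same size in front of the hole on the other side: the wrong hole.
- cassette: Green tissue cassette, 28 x 40 x 8 mm, lying loose in the nest; origin at the centre of its underside.
- coplin_jar: Loose glass staining jar, 60 mm wide, 108 mm high, standing left of the stand; origin under its centre. Bystander.
- marker_pen: Loose red and white marker pen, 17 x 135 x 16 mm, lying left of the stand; origin under its centre, long side along its y. Bystander.
- blade_bin: Loose open yellow box, 62 x 62 x 55 mm, standing right of the stand; origin under its centre. Bystander.
Things that resemble listed ones, but are neither listed nor needed, are in the scene too. What is shaped like the cassette but purple or yellow is not meant.

How it is judged (in metres and radians):
On the way:
1. the fingers lift the pin by its ring, clear of the starting hole (value of joint index_pin above 0.0095 m and contact force between index_pin and the fingers above 1 N and value of joint swing_arm between -0.1 and 0.1 rad), for 0.1 s.
At the end, for the whole second after the job is handed in: The arm is at rest one hole along, its mark within 6 mm of the green dot's centre seen from above, the pin fully home (lift below 2 mm), the cassette flat in the nest (within 12 mm of its middle), the jar upright (horizontal distance between nose_mark and green_dot below 0.006 m and value of joint index_pin below 0.002 m and velocity of joint swing_arm between -0.03 and 0.03 rad/s and horizontal distance between cassette and nest below 0.012 m and height (world z) of cassette between 0.08 and 0.088 m and angle between coplin_jar's own z axis and vertical below 0.2 rad); the robot touches nothing.
It fails at once if the arm is swung to the red dot's hole, or more than half a hole beyond the next hole (value of joint swing_arm above 0.465 rad or value of joint swing_arm below -0.465 rad or horizontal distance between nose_mark and red_dot below 0.012 m).
It fails at once if the ring is gripped or the arm forced (more than 35 N from the robot) (contact force between index_pin and the fingers above 35 N or contact force between swing_arm and the arm above 35 N).
It fails at once if the cassette leaves its nest (horizontal distance between cassette and nest above 0.015 m or height (world z) of cassette above 0.092 m).
It fails at once if the jar, the pen or the yellow box is moved more than 15 mm (distance of any of coplin_jar, marker_pen, blade_bin from where it was at the start of the episode above 0.015 m).
It also fails if it takes over 48 s, if anything falls off the work surface, if the arm or the gripper's body presses on something with over 40 N, if the wrist force passes 120 N, or if a joint passes its speed limit or range.

ROBOT

A 7-joint arm with a two-finger parallel gripper is mounted at the origin on a cart in front of the work surface, level with it; the furniture and walls round the work are solid. World frame = base frame: x ahead of the robot, y to its left, z up, the work surface at z = 0. Lengths are in mm, angles in rad, forces in N, time in s.
With the tool pointing down it reaches from about 425 to 825 mm from the base axis. Payload 3.6 kg.
Tool frame: the origin (TCP) lies midway between the tips of the shut fingers; the grasp point (between the pads) lies robot.grip_point_offset behind it (robot.grip_point_offset is the distance from the TCP to the grasp point, in mm); z points along the fingers, y is the line along which they close (so a half turn about z gives the same grasp; the last joint's range is limited). The gripper opens to 93 mm and grips with 3 to 60 N. Pads are 15 mm wide; open, the fingers measure 128 mm over their backs; the gripper's body (75 mm by 188 mm) begins 65 mm behind the grasp point.
Start: joints at [1.171, 0.615, -0.013, 1.423, 0.008, 1.103, -0.04], TCP at [236.755, -605.317, 218.64] pointing down, gripper open.
Joint ranges: [-3.12, 3.12], [-0.3, 2.06], [-1.34, 1.32], [0.26, 2.42], [-1.36, 4.5], [0.01, 1.98], [-2.84, 2.84]. Speed limits (rad/s): [2.79, 2.79, 3.14, 3.14, 3.14, 3.14, 3.14].

INTERFACE

Orientations are given as a unit quaternion [x, y, z, w].
In Python, from cell import robot gives the robot as it stands.
- The arm moves only by the shell command python3 -m handwheel 'ROWS' [OPENING] [FORCE]. ROWS is JSON, one flat list of numbers, 4 for each row, row after row: the shift along the world's x, y, z in mm, then the turn about the world's z in rad. A call has 1 to 5 rows; each row shifts and turns the commanded pose from where the row before left it; what a row does not reach is not made up. A row lasts 1/8 s, in which the tool goes at most 62.5 mm and 10.7 degrees, less where a joint would pass 70% of its speed; a pose out of reach is approached as far as the arm can. A call is refused whole if a number of a shift passes 62.5 or a number of a turn 0.188, either way. A call with a gripper value outside its range is refused whole. OPENING is the opening, from 0 (shut) to 1 (fully open), set as the call begins (- or left out, the last holds). The fingers move at their own pace and stop on an object; FORCE is the grip in N (left out, the last holds). Time passes only in rows, so rows that do not move let the fingers close. It gives the time, the measured TCP pose, the force, the opening and the grip force at its end, in the units of the state.
- robot.sense(): the state, without advancing time (a new reading comes with each control period).
- robot.capture(name): name is "side" or "top"; returns the picture (480x640x3 uint8, red, green, blue); there is no depth.
- robot.camera_params(name): a dict with "fx", "fy", "cx", "cy" (pixels), "cam_to_world" (4x4, takes a point from camera to world coordinates). Camera axes: x right, y down, z forward; pixel columns grow to the right and rows downward; lengths in mm; the calibration is good to about 2 mm. A picture is of the moment at which its call begins. camera_params takes no time and is no camera call.
- robot.hand_in(): hands the job in; it is judged then, once.
The state is a dict: "time": time; "q": joint angles; "qvel": joint speeds; "joint_torque": joint torques, N m; "position": TCP position; "orientation": TCP orientation; "force": force on the tool from outside, world axes, zero at the start; "wrist_torque": the same for the moment, N m; "gripper_width": finger opening in mm; "grip_force": force on a finger pad.
Only numpy, scipy, OpenCV 4.12 (cv2) and the standard library are available. Lean on these libraries where they do the work, as an engineer would, in place of code of your own. Each camera call takes 0.05 s, during which the arm holds its last target. There are 200 camera calls.

## Working session

There is one attempt and no reset: what is moved stays moved. The work goes in short steps, Python scripts to look and compute and a shell command to move; the robot and the scene stay as the last step left them, time stands still between calls to the robot, and variables do not carry over. Pictures are saved under pics/ and viewed, at most 10 in all, crops included, and the job is handed in when it is done.

```bash
ls; mkdir -p pics
python3 - <<'E'
from cell import robot
import cv2,json
for n in("side","top"):
    im=robot.capture(n);cv2.imwrite(f"pics/{n}0.png",im[:,:,::-1])
    p=robot.camera_params(n);print(n,p)
s=robot.sense();print(s)
E
```

```text
pics
side {'fx': 601.0431002640875, 'fy': 601.0431002640875, 'cx': 319.7894577493574, 'cy': 239.32684786905716, 'cam_to_world': array([[-9.32142180e-01, -2.21784999e-01,  2.86220843e-01,
         3.17801543e+02],
       [-3.61502345e-01,  5.24904300e-01, -7.70578699e-01,
         1.09957152e+03],
       [ 2.06642451e-02, -8.21758414e-01, -5.69461235e-01,
         7.52168137e+02],
       [ 0.00000000e+00,  0.00000000e+00,  0.00000000e+00,
         1.00000000e+00]])}
top {'fx': 562.8687723203935, 'fy': 562.8687723203935, 'cx': 316.615743908343, 'cy': 236.87354430686548, 'cam_to_world': array([[-3.08601542e-03, -9.96667568e-01,  8.15121782e-02,
         5.24865138e+02],
       [-9.99920360e-01,  4.07300825e-03,  1.19450320e-02,
         2.71657461e+02],
       [-1.22372258e-02, -8.14688241e-02, -9.96600763e-01,
         1.35938359e+03],
       [ 0.00000000e+00,  0.00000000e+00,  0.00000000e+00,
         1.00000000e+00]])}
{'time': 0.1, 'q': array([ 1.17146869,  0.61578958, -0.01265101,  1.42472884,  0.00811016,
        1.10340248, -0.04040736]), 'qvel': array([ 1.69746116e-04, -2.75311595e-03,  4.83839739e-04, -3.00853597e-03,
       -3.60069805e-04, -8.68704289e-04, -2.16701767e-05]), 'joint_torque': array([ 8.32146725e-04, -4.60044408e+01,  2.09967834e-01, -1.66245478e+01,
       -6.12142333e-02,  1.69035816e-02,  1.04690537e-04]), 'position': array([ 236.52973334, -604.67413972,  217.62154105]), 'orientation': array([ 9.82666147e-01,  1.85380543e-01, -2.19448856e-04, -1.11776412e-03]), 'force': array([-0.29636286,  0.48163558,  0.24398712]), 'wrist_torque': array([-5.82162055e-05,  2.39941172e-02,  4.04396388e-03]), 'grip_force': 0.0, 'gripper_width': 93.06606989524263}
```

View pics/side0.png

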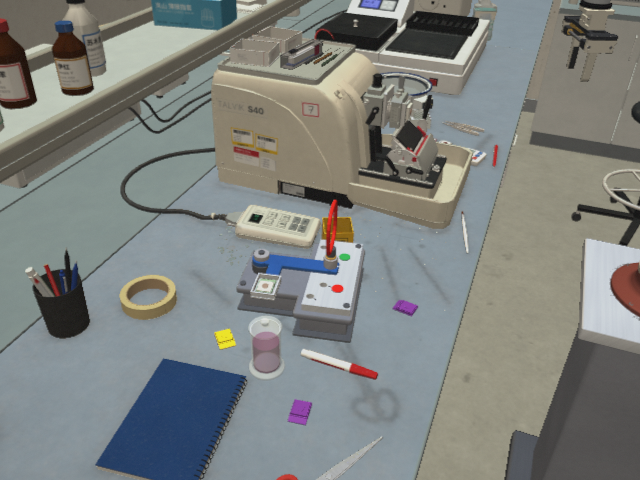

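View pics/top0.png

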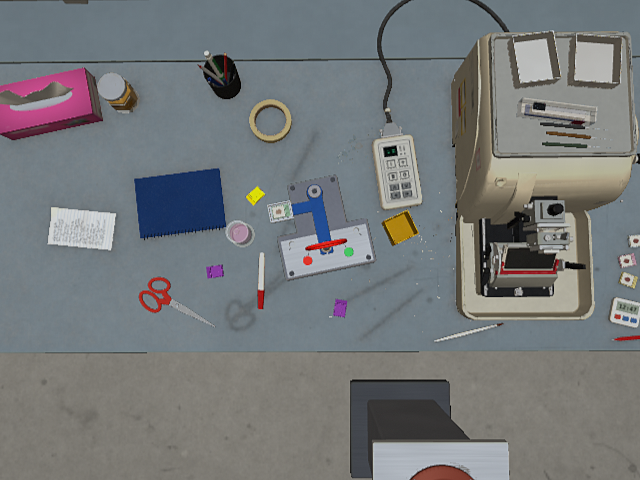

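The top view shows the pivot near (315,191), the ring near (326,244), the red dot near (308,261) and the green dot near (349,252). So the target is on the robot's right, the negative angle. The jar is at (240,233), the pen at (262,280), the bin at (401,228), and the microtome lies between the robot's start and the stand. I'll enlarge the stand to measure it.

```bash
cat > h.py <<'E'
import numpy as np, cv2
from cell import robot
def ray(n,u,v):
    p=robot.camera_params(n);T=p["cam_to_world"]
    return T[:3,3],T[:3,:3]@np.array([(u-p["cx"])/p["fx"],(v-p["cy"])/p["fy"],1])
def at(n,u,v,z):
    o,d=ray(n,u,v);return (o+d*(z-o[2])/d[2]).round(1)
def px(n,P):
    p=robot.camera_params(n);c=np.linalg.inv(p["cam_to_world"])@np.append(P,1)
    return (p["fx"]*c[0]/c[2]+p["cx"],p["fy"]*c[1]/c[2]+p["cy"])
def crop(src,out,x,y,w,h,k):
    cv2.imwrite(out,cv2.resize(src[y:y+h,x:x+w],None,fx=k,fy=k,interpolation=cv2.INTER_CUBIC))
def st():
    s=robot.sense();from scipy.spatial.transform import Rotation as R
    M=R.from_quat(s["orientation"]).as_matrix()
    print("t",round(s["time"],2),"p",s["position"].round(1),"z",M[:,2].round(3),"y",M[:,1].round(3),"F",s["force"].round(1),"q",s["q"].round(3),"w",round(s["gripper_width"],1))
E
python3 - <<'E'
from h import *
im=cv2.imread("pics/top0.png");crop(im,"pics/c1.png",260,168,140,118,5)
# microtome features
print("tray front L/R",at("top",458,316,40),at("top",590,318,40))
print("body top corners",at("top",485,33,300),at("top",455,205,200))
print("robot offset",robot.grip_point_offset)
def tri(a,b):
    o1,d1=ray("top",*a);o2,d2=ray("side",*b)
    A=np.stack([d1,-d2],1);t=np.linalg.lstsq(A,o2-o1,rcond=None)[0]
    p,q=o1+d1*t[0],o2+d2*t[1];return ((p+q)/2).round(),np.linalg.norm(p-q).round()
print("plate corner", at("top",278,240,70))
E
timeout 20 python3 -m handwheel --help | head -30
```

```text
tray front L/R [447.4 -39.7  40. ] [ 442.1 -343.8   40. ]
body top corners [1006.8  -43.4  300. ] [684.7  -1.1 200. ]
robot offset 18.8
plate corner [623.5 375.9  70. ]invalid input: not JSON, or not a number
```

View pics/c1.png

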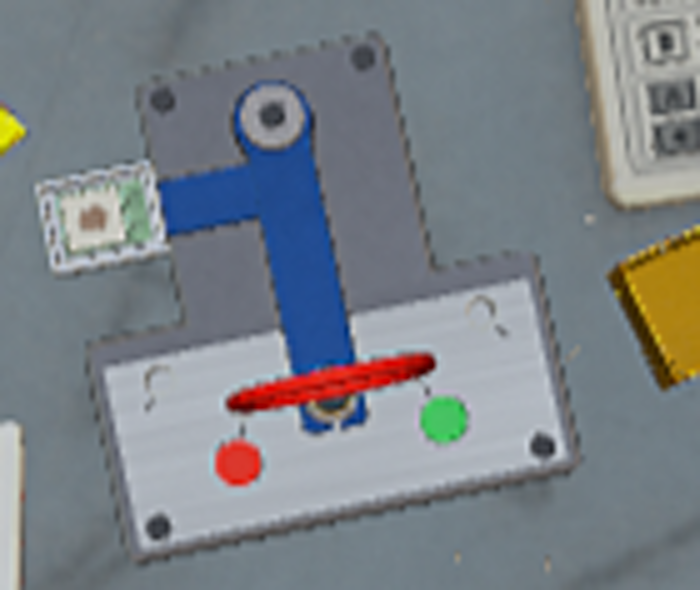

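The enlarged crop puts the pivot at (314.6,191), the red dot at (307.8,260.6), the green dot at (348.8,251.8) and the middle of the ring at (326.4,244.4).

```bash
python3 - <<'E'
from h import *
P=at("top",314.6,191,96);R=at("top",307.8,260.6,72.5);G=at("top",348.8,251.8,72.5);g=at("top",326.4,244.4,212)
print("P",P,"R",R,"G",G,"ring",g)
for a in(R,G,g): print(np.linalg.norm((a-P)[:2]))
m=((R+G)/2-P)[:2];a=np.arctan2(m[1],m[0]);print("arm dir",np.degrees(a),"ring dir",np.degrees(np.arctan2(*(g-P)[1::-1])),
 "half angle",[np.arctan2(*(X-P)[1::-1])-a for X in (R,G)])
u=np.array([np.cos(a),np.sin(a)]);print("ring pred",P[:2]+130*u, "target", [P[:2]+130*np.array([np.cos(a+s),np.sin(a+s)]) for s in(.31,-.31)])
E
python3 -m handwheel '[0,0,60,0, 0,0,60,0]' 0; python3 -c "from h import *;st()"
```

```text
P [732.6 291.   96. ] R [575.8 307.4  72.5] G [595.6 213.6  72.5] ring [603.2 265.5 212. ]
157.65532024007314
157.35234348429643
131.88862725800126
arm dir -168.2706549321278 ring dir -168.85194364705566 half angle [np.float64(5.974256688439006), np.float64(0.30954318530711733)]
ring pred [605.31455327 264.5724566 ] target [array([619.44374647, 227.00263843]), array([603.31984576, 304.66168807])]
time: 0.35
position: [236.4, -604.7, 338.8]
orientation: [0.983, 0.185, -0.0, -0.002]
force: [1.5, -0.8, 0.9]
gripper_width: 77.5
grip_force: 0.0
t 0.35 p [ 236.4 -604.7  338.8] z [-0.001  0.003 -1.   ] y [ 0.364 -0.931 -0.003] F [ 1.5 -0.8  0.9] q [ 1.169  0.543 -0.008  1.215  0.004  1.387 -0.037] w 77.5
```

Every check fits: both dots are 157.5 mm from the pivot, ±0.31 rad from the arm, and the ring is at 131 mm. The ring is at about (604.5,265,206.5). The rows cannot tilt the tool, so I'll see what the arm does at its upper reach limit.

```bash
python3 -m handwheel '[0,0,60,0, 0,0,60,0, 0,0,60,0, 0,0,60,0]' >/dev/null; python3 -c "from h import *;st()"; python3 -m handwheel '[0,0,60,0, 0,0,60,0]' >/dev/null; python3 -c "from h import *;st()"
```

```text
t 0.85 p [ 232.8 -595.6  560.6] z [ 0.01  -0.024 -1.   ] y [ 0.364 -0.931  0.026] F [-11.2  26.1  -0.7] q [ 1.126  0.564  0.121  0.57  -0.072  1.983 -0.   ] w 37.7
t 1.1 p [ 220.1 -562.5  613.1] z [ 0.037 -0.094 -0.995] y [ 0.362 -0.927  0.101] F [ 0.2 -0.4  0.8] q [ 1.111e+00  4.670e-01  1.340e-01  5.940e-01 -6.900e-02  1.982e+00
 -1.000e-03] w 17.3
```

```bash
python3 -m handwheel '[0,0,60,0, 0,0,60,0, 0,0,60,0, 0,0,60,0]' >/dev/null; python3 -c "from h import *;st()"; python3 -m handwheel '[0,0,-40,0, 0,0,-40,0]' >/dev/null; python3 -c "from h import *;st()"
```

```text
t 1.6 p [ 199.7 -510.5  704.3] z [ 0.096 -0.246 -0.964] y [ 0.351 -0.898  0.264] F [-0.  -0.6 -0.1] q [ 1.076e+00  3.230e-01  1.730e-01  5.730e-01 -7.000e-02  1.982e+00
 -1.000e-03] w 0.4
t 1.85 p [ 199.7 -510.8  623.5] z [ 0.097 -0.247 -0.964] y [ 0.351 -0.898  0.266] F [ 0.8 -0.8 -0.7] q [ 1.039  0.215  0.168  0.981 -0.036  1.679 -0.008] w 0.3
```

The tilt persists after leaving the limit, so I can wind it up there.

```bash
python3 -m handwheel '[0,0,60,0, 0,0,60,0, 0,0,60,0, 0,0,60,0, 0,0,60,0]' >/dev/null; python3 -c "from h import *;st()"; python3 -m handwheel '[0,0,60,0, 0,0,60,0, 0,0,60,0]' >/dev/null; python3 -c "from h import *;st()"
```

```text
t 2.48 p [ 185.8 -474.9  777.1] z [ 0.151 -0.384 -0.911] y [ 0.332 -0.848  0.413] F [0.6 0.7 1. ] q [ 1.035  0.237  0.225  0.501 -0.078  1.982 -0.002] w 0.8
t 2.85 p [ 177.  -452.5  830.4] z [ 0.191 -0.489 -0.851] y [ 0.31  -0.793  0.525] F [-0.1  0.9  0. ] q [ 1.001  0.195  0.275  0.417 -0.091  1.982 -0.002] w 0.4
```

```bash
python3 -m handwheel '[0,0,60,0, 0,0,60,0, 0,0,60,0, 0,0,60,0]' >/dev/null; python3 -c "from h import *;st()"
```

```text
t 3.35 p [ 166.8 -426.4  896.7] z [ 0.241 -0.615 -0.751] y [ 0.273 -0.699  0.66 ] F [-0.5 -0.3 -0.1] q [ 0.968  0.165  0.35   0.28  -0.13   1.982 -0.003] w 0.5
```

The tool is now tilted 41 degrees and pointing outward, which is what the ring needs. Next I'll come off the limits and swing round at height.

```bash
python3 -m handwheel '[0,0,-60,0, 0,0,-60,0, 54,25,0,0.114, 50,32,0,0.114, 45,38,0,0.114]' >/dev/null; python3 -c "from h import *;st()"
python3 -m handwheel '[40,43,0,0.114, 34,48,0,0.114, 28,52,0,0.114, 21,55,0,0.114]' >/dev/null; python3 -c "from h import *;st()"
```

```text
t 3.98 p [ 319.2 -330.4  826.9] z [ 0.434 -0.495 -0.752] y [ 0.478 -0.581  0.658] F [ 0.5 -1.9  0.2] q [ 0.483 -0.034  0.174  0.827  0.133  1.638 -0.158] w 0.7
t 4.47 p [ 441.8 -132.   827. ] z [ 0.608 -0.254 -0.752] y [ 0.685 -0.312  0.659] F [ 0.7 -0.5 -0. ] q [ 0.232 -0.021 -0.107  0.815  0.175  1.646 -0.217] w 0.7
```

```bash
python3 -m handwheel '[8,58,-15,0.114, 4,58,-15,0.114, 2,58,-15,0.114, 0,56,-25,0.114, 5,50,-35,0.114]' >/dev/null; python3 -c "from h import *;st()"
python3 -m handwheel '[10,40,-45,0, 10,40,-45,0, 0,20,-58,0, 0,0,-62,0, 0,0,-62,0]' >/dev/null; python3 -c "from h import *;st()"
```

```text
t 5.1 p [459.2 148.8 722.9] z [ 0.651  0.117 -0.75 ] y [0.742 0.108 0.661] F [0.8 0.8 0. ] q [-0.008 -0.111 -0.382  1.232  0.111  1.305 -0.24 ] w 0.4
t 5.72 p [479.6 246.5 448.7] z [ 0.65   0.113 -0.752] y [0.745 0.104 0.659] F [1.  0.3 0. ] q [-0.082 -0.005 -0.628  1.897  0.561  0.683 -0.901] w 0.7
```

```bash
python3 -m handwheel '[15,2,-50,0, 15,2,-50,0, 10,0,-50,0]' >/dev/null
python3 - <<'E'
from h import *
st()
for n in("side","top"):
    im=robot.capture(n)[:,:,::-1]
    if n=="side": crop(im,"pics/s1.png",200,110,200,150,4)
    else: crop(im,"pics/t1.png",240,150,180,150,4)
E
```

```text
t 6.1 p [520.7 249.7 300.5] z [ 0.65   0.111 -0.752] y [0.745 0.103 0.659] F [ 2.1 -0.  -0.6] q [-0.219  0.229 -0.532  2.117  1.255  0.481 -1.615] w 0.2
```

View pics/s1.png

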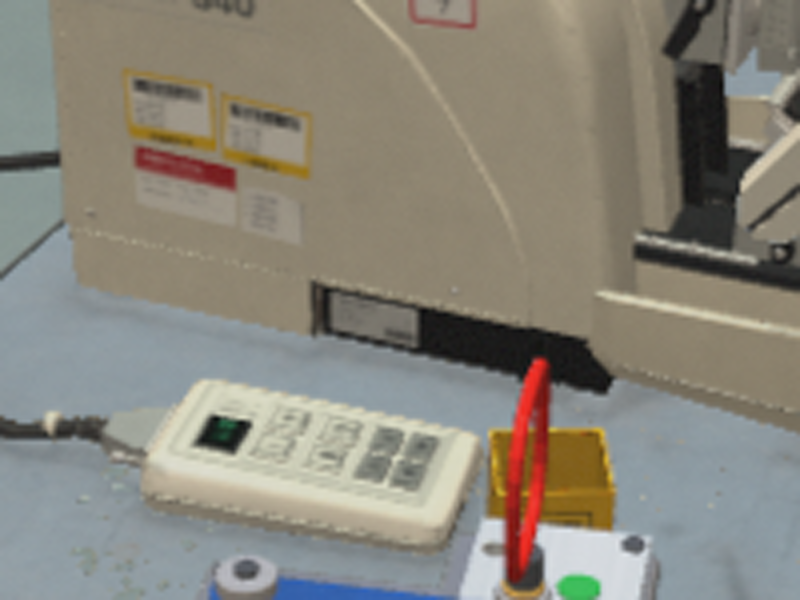

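The side crop shows the red ring at about (333,225) full frame and no gripper, so I'll work out where the tool should appear and view the whole side frame.

Run:
```python
from h import *
print(px("side",[520.7,249.7,300.5]),px("side",[604.5,265,210]),px("top",[520.7,249.7,300.5]))
cv2.imwrite("pics/s2.png",robot.capture("side")[:,:,::-1])
```

```text
(np.float64(387.17285251524527), np.float64(165.02216602138958)) (np.float64(333.30679939534957), np.float64(206.69992821025036)) (np.float64(335.25543994734346), np.float64(285.0802012289755))
```

View pics/s2.png

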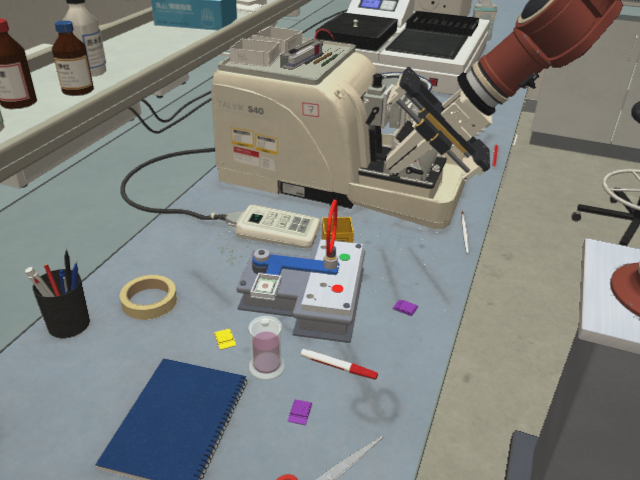

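The tool appears where predicted, with its tip at (387,165), and the ring top is at (333,203) as projected. I'll go in along the tool axis.

```bash
python3 -m handwheel '[14,2,-35,0, 14,2,-35,0, 0,0,0,0]' >/dev/null; python3 -c "from h import *;st()"
python3 -m handwheel '[11,2,-13,0, 11,2,-13,0, 11,2,-13,0, 0,0,0,0]' >/dev/null; python3 -c "from h import *;st();robot.capture('side')"
```

```text
t 6.62 p [548.4 254.1 232.4] z [ 0.65   0.111 -0.752] y [0.745 0.104 0.659] F [0.7 0.8 1. ] q [-0.283  0.375 -0.451  2.159  1.66   0.473 -2.008] w 0.5
t 7.12 p [581.9 260.4 195.7] z [ 0.652  0.112 -0.75 ] y [0.743 0.103 0.662] F [-0.6  0.1  0.5] q [-0.267  0.485 -0.453  2.127  1.832  0.503 -2.142] w 0.4
```

```bash
python3 -m handwheel '[10,2,-14,0, 10,2,-14,0, 12,2,-13,0, 0,0,0,0]' >/dev/null
python3 - <<'E'
from h import *
st()
a=robot.capture("side")[:,:,::-1][170:290,260:400];b=robot.capture("top")[:,:,::-1][180:300,260:400]
cv2.imwrite("pics/b1.png",cv2.resize(np.vstack([a,b]),None,fx=2.5,fy=2.5,interpolation=cv2.INTER_CUBIC))
E
```

```text
t 7.67 p [613.4 265.9 152.1] z [ 0.65   0.111 -0.752] y [0.745 0.104 0.659] F [-0.4 -0.1 -0.4] q [-0.248  0.602 -0.461  2.086  1.967  0.543 -2.234] w 0.7
```

View pics/b1.png

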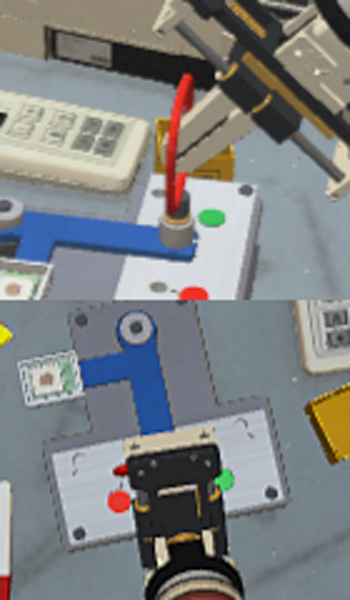

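The side view shows the fingertips through the ring, meeting it mid-height, with no contact force. Lifting gently now.

```bash
python3 -m handwheel '[0,0,6,0, 0,0,5,0, 0,0,0,0]' >/dev/null; python3 -c "from h import *;st()"
python3 -m handwheel '[0,0,4,0, 0,0,0,0]' >/dev/null; python3 -c "from h import *;st()"
python3 -m handwheel '[0,0,4,0, 0,0,0,0]' >/dev/null; python3 -c "from h import *;st()"
```

```text
t 8.15 p [612.9 266.6 164.3] z [ 0.651  0.112 -0.751] y [0.744 0.104 0.66 ] F [-0.2  0.5 -0.8] q [-0.256  0.576 -0.448  2.078  1.924  0.521 -2.194] w 0.5
t 8.4 p [612.8 266.4 167.5] z [ 0.65   0.112 -0.752] y [0.744 0.105 0.66 ] F [-0.4 -0.1  0.8] q [-0.258  0.569 -0.444  2.075  1.907  0.514 -2.178] w 0.6
t 8.65 p [612.9 266.3 171.4] z [ 0.65   0.112 -0.752] y [0.744 0.105 0.66 ] F [-0.  -0.1 -0.1] q [-0.261  0.561 -0.439  2.072  1.89   0.506 -2.161] w 0.5
```

```bash
for i in 1 2 3 ; do python3 -m handwheel '[0,0,4,0, 0,0,0,0]' | grep -E "force: \[|position"; done
```

```text
position: [611.6, 265.9, 174.1]
force: [-1.7, -0.1, -1.8]
position: [610.5, 265.6, 176.8]
force: [-4.3, -1.7, -7.1]
position: [610.6, 265.8, 181.2]
force: [-6.2, -1.5, -8.4]
```

```bash
for i in 1 2; do python3 -m handwheel '[1,0,5,0, 0,0,0,0]' | grep -E "force: \[|position"; done
python3 - <<'E'
from h import *
a=robot.capture("side")[:,:,::-1][170:290,260:400]
cv2.imwrite("pics/l1.png",cv2.resize(a,None,fx=4,fy=4,interpolation=cv2.INTER_CUBIC))
E
```

```text
position: [610.6, 265.8, 185.5]
force: [-7.5, -2.2, -9.0]
position: [610.6, 265.8, 189.6]
force: [-7.9, -0.8, -10.1]
```

View pics/l1.png

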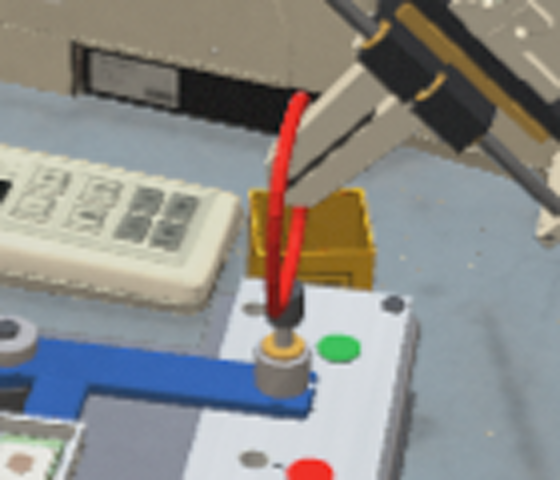

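The crop shows the pin's shaft exposed above its housing. The 10 N down force means about 13 mm of lift, so the pin is clear of its hole. I'll raise it slightly more and start swinging about the pivot towards green.

```bash
python3 -m handwheel '[0,0,2,0, 1.5,-7,0,0.05, 2,-7,0,0.05, 0,0,0,0]' >/dev/null;  python3 -c "from h import *;st()"
python3 -m handwheel '[2.5,-7,0,0.05, 0,0,0,0]' >/dev/null
python3 - <<'E'
from h import *
st()
a=robot.capture("side")[:,:,::-1]
hsv=cv2.cvtColor(a,cv2.COLOR_BGR2HSV)
a=a[170:290,260:400]
cv2.imwrite("pics/l2.png",cv2.resize(a,None,fx=4,fy=4,interpolation=cv2.INTER_CUBIC))
E
```

```text
t 10.45 p [615.1 249.2 191.1] z [ 0.629  0.173 -0.758] y [0.736 0.18  0.652] F [ -6.1  -2.8 -10.2] q [-0.184  0.51  -0.428  2.075  1.914  0.369 -2.047] w 0.7
t 10.7 p [617.7 242.1 191.1] z [ 0.62   0.204 -0.758] y [0.726 0.216 0.652] F [ -6.4  -2.7 -10.3] q [-0.133  0.51  -0.445  2.079  1.988  0.325 -2.048] w -0.0
```

View pics/l2.png

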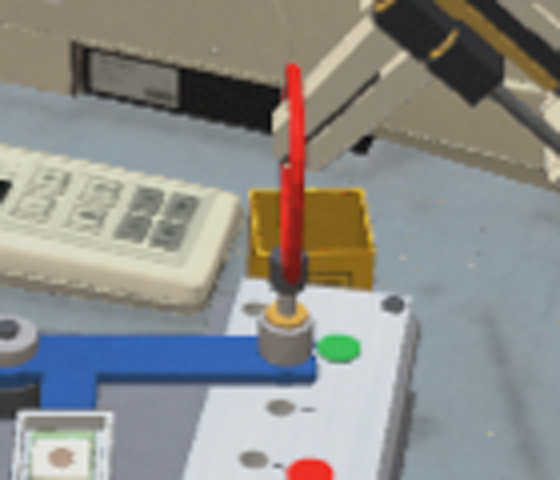

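The arm follows the finger by friction: the housing has moved towards the green dot, with its collar at (331.5,248.7) full frame. Measuring the arm angle from the collar in both pictures.

```bash
cat >> h.py <<'E'
def ang(u,v,z=109):
    p=at("side",u,v,z)[:2]-[732.6,291]
    return round(-(np.arctan2(p[1],p[0])-np.radians(-168.27)),3),np.linalg.norm(p).round(1)
E
python3 - <<'E'
from h import *
print(ang(260+282/4,170+346/4),ang(260+286/4,170+315/4))
E
```

```text
(np.float64(0.062), np.float64(130.3)) (np.float64(-0.124), np.float64(129.3))
```

The change between pictures is -0.186 rad, matching the finger's 0.19. The remaining 0.124 rad is a shift of about (6.9,-13.8).

```bash
python3 -m handwheel '[3.3,-7,0,0.05, 0,0,0,0, 3.6,-6.8,0,0.05, 0,0,0,0]' >/dev/null
python3 - <<'E'
from h import *
st()
s=robot.capture("side")[:,:,::-1]; cv2.imwrite("pics/full2.png",s)
cv2.imwrite("pics/l3.png",cv2.resize(s[170:290,260:400],None,fx=4,fy=4,interpolation=cv2.INTER_CUBIC))
E
```

```text
t 11.25 p [624.9 227.4 190.9] z [ 0.596  0.265 -0.758] y [0.702 0.287 0.652] F [ -6.1  -4.7 -10.7] q [-0.023  0.52  -0.49   2.073  2.127  0.239 -2.034] w 0.2
```

View pics/l3.png

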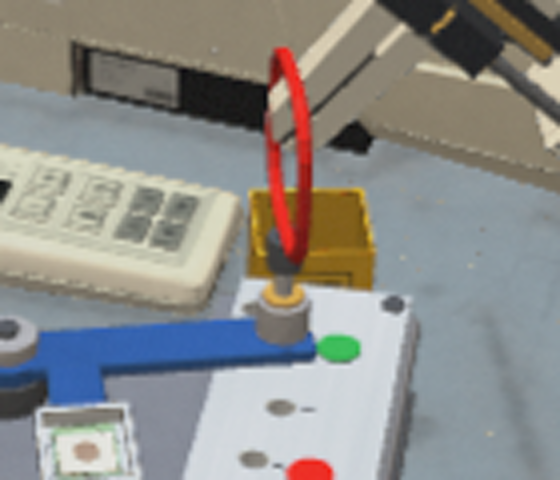

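The nose now points at the green dot. The collar is at about (284,296) in the crop. I'll compute the angle and start lowering.

```bash
python3 - <<'E'
from h import *
print(ang(260+284/4,170+296/4), "rel", ang(260+284/4,170+296/4)[0]-.062)
E
for i in 1 2; do python3 -m handwheel '[0,0,-3,0, 0,0,0,0]' | grep -E "force: \[|position"; done
```

```text
(np.float64(-0.241), np.float64(128.9)) rel -0.303
position: [624.7, 228.0, 188.0]
force: [-6.9, -4.1, -8.8]
position: [624.6, 228.1, 185.1]
force: [-8.2, -4.9, -8.5]
```

```bash
for i in 1 2 3 4; do python3 -m handwheel '[0,0,-3,0, 0,0,0,0]' | grep -E "force: \[|position"; done
```

```text
position: [624.6, 228.2, 182.3]
force: [-7.6, -5.2, -8.0]
position: [624.6, 228.3, 179.5]
force: [-8.7, -5.7, -7.5]
position: [624.7, 228.3, 176.7]
force: [-8.5, -5.6, -6.7]
position: [625.5, 229.0, 175.1]
force: [-7.8, -4.7, -5.1]
```

The spring force stayed on all the way down to the home height, so the pin has entered the hole. Releasing the ring.

```bash
for i in 1 2 3 4; do python3 -m handwheel '[0,0,-3.5,0, 0,0,0,0]' | grep -E "force: \[|position"; done; python3 -c "
from h import *;st()
cv2.imwrite('pics/full3.png',robot.capture('side')[:,:,::-1])
def ctr(f):
    h=cv2.cvtColor(cv2.imread(f),cv2.COLOR_BGR2HSV)[195:275,318:345]
    m=((h[...,0]<5)|(h[...,0]>174))&(h[...,1]>180)&(h[...,2]>90)
    y,x=np.nonzero(m);print(f,'ring rows',y.min()+195,y.max()+195,'cols',x.min()+318,x.max()+318)
for f in('pics/side0.png','pics/full2.png','pics/full3.png'):ctr(f)"
```

```text
position: [626.9, 229.8, 172.9]
force: [-6.5, -2.9, -3.8]
position: [628.3, 230.5, 170.7]
force: [-4.4, -2.2, -2.0]
position: [629.7, 231.4, 168.3]
force: [-1.2, -0.8, -0.7]
position: [628.8, 231.9, 163.9]
force: [0.0, 0.1, 0.0]
t 13.8 p [628.8 231.9 163.9] z [ 0.604  0.269 -0.75 ] y [0.694 0.285 0.661] F [0.  0.1 0. ] q [ 0.034  0.6   -0.593  2.092  2.235  0.351 -2.11 ] w 0.7
pics/side0.png ring rows 199 254 cols 327 336
pics/full2.png ring rows 195 235 cols 327 337
pics/full3.png ring rows 195 241 cols 327 336
```

```bash
python3 -m handwheel '[0,0,-4,0, -6,-2.7,7.5,0, -6,-2.7,7.5,0, 0,0,0,0]' | grep -E "force: \[|position"; python3 -m handwheel '[-12,-5.4,15,0, -12,-5.4,15,0, -12,-5.4,15,0, -12,-5.4,15,0, 0,0,0,0]' | grep -E "force: \[|position"
python3 - <<'E'
from h import *
im=robot.capture("side")[:,:,::-1];t=robot.capture("top")[:,:,::-1]
cv2.imwrite("pics/s9.png",im);cv2.imwrite("pics/t9.png",t)
st()
for f,c in(("pics/side0.png",(604.5,265)),("pics/s9.png",(619.4,227))):
    h=cv2.cvtColor(cv2.imread(f),cv2.COLOR_BGR2HSV)[170:275,318:348]
    m=((h[...,0]<5)|(h[...,0]>174))&(h[...,1]>180)&(h[...,2]>90)
    y,x=np.nonzero(m);r=y.min();print(f,"ring top row",r+170,"col",x[y==r].mean()+318,"pred home",np.round(px("side",[*c,213.5]),1),"lift10",np.round(px("side",[*c,223.5]),1))
a=im[170:290,260:400];b=t[170:290,260:400]
cv2.imwrite("pics/b9.png",cv2.resize(np.vstack([a,b]),None,fx=2.5,fy=2.5,interpolation=cv2.INTER_CUBIC))
E
```

```text
position: [615.3, 226.0, 175.3]
force: [-0.1, -0.0, 0.4]
position: [567.5, 204.5, 235.5]
force: [0.2, 0.7, -0.2]
t 15.07 p [567.9 204.5 234.1] z [ 0.602  0.269 -0.752] y [0.695 0.286 0.659] F [ 0.5  0.5 -0.2] q [ 0.027  0.365 -0.511  2.183  2.108  0.181 -2.048] w 0.5
pics/side0.png ring top row 199 col 335.0 pred home [333.4 205. ] lift10 [333.6 200. ]
pics/s9.png ring top row 189 col 330.0 pred home [332.9 192.9] lift10 [333. 188.]
```

View pics/b9.png

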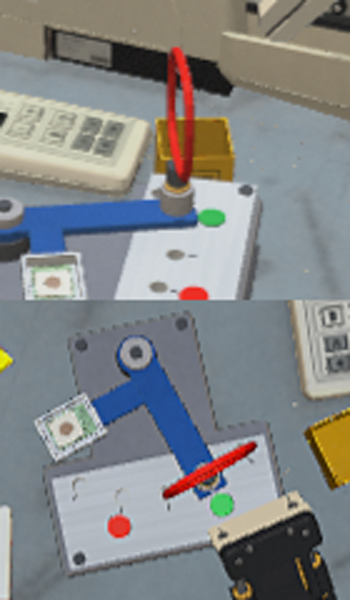

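The last picture shows the nose against the green dot, the cassette in its nest and the tool clear of the ring. The ring top is at row 189. With the offset seen at the start, that matches the pin home; 10 mm of lift would put it near row 183.

```bash
python3 -m handwheel '[-15,-7,19,0, 0,0,0,0, 0,0,0,0]' | grep -E "force: \["; python3 -c "from cell import robot;print(robot.hand_in())"
```

```text
force: [0.3, -0.3, -0.3]
the job is handed in; nothing more can be done
None
```

I've handed the job in: the pin was hooked and lifted by its ring, the arm was swung one hole to the green dot, and the force and camera readings show the pin home with the cassette in its nest; no verdict came back.

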